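# Slide a temperature logger under the dock's spring clip

### The arm

A 6-joint arm with a two-finger parallel gripper is mounted at the origin on the work surface. World frame = base frame: x ahead of the robot, y to its left, z up, the work surface at z = 0. Lengths are in mm, angles in rad, forces in N, time in s.
With the tool pointing down it reaches from about 300 to 775 mm from the base axis. Payload 14.6 kg.
Tool frame: the origin (TCP) lies between the finger pads; the fingertips stand 19 mm ahead of it and the grasp point (between the pads) is the TCP; x points along the fingers, y is the direction in which the jaws open and shut, and the axes are right-handed (so a half turn about x gives the same grasp; the last joint's range is limited). The gripper opens to 94 mm and grips with 3 to 60 N. Pads are 16 mm wide; open, the fingers measure 119 mm over their backs; the gripper's body (75 mm by 177 mm) begins 78 mm behind the grasp point.
Start: joints at [1.274, 0.3, 1.521, -0, 1.321, -0.067], TCP at [125.279, 535.532, 224.446] pointing down, gripper open.
Joint ranges: [-3.03, 3.03], [-0.79, 2.21], [0.23, 2.52], [-1.04, 4.18], [0, 3.07], [-2.55, 2.55]. Speed limits (rad/s): [2.22, 2.22, 2.57, 3.14, 3.14, 3.14].

### API

Orientations are given as [roll, pitch, yaw] about the fixed x, y, z axes, in that order (R = Rz(yaw) Ry(pitch) Rx(roll)).
In Python, from cell import manip gives the robot as it stands.
- The arm moves only by the tool jog_arm, never from a script. Its argument "series" is one flat list of numbers, 7 for each row, row after row: the turn, a rotation vector about the world's x, y, z in rad, then the shift along the world's x, y, z in m, then the opening, from -1 (shut) to 1 (fully open). A call has 1 to 20 rows; each row is the pose to reach, as a shift and turn from the pose commanded when the call began; what a row does not reach only later rows make up. A row lasts 1/8 s, in which the tool goes at most 62.5 mm and 10.7 degrees, less where a joint would pass 70% of its speed; a pose out of reach is approached as far as the arm can. A call with a gripper value outside its range is refused whole. The fingers move at their own pace and stop on an object; "squeeze" is the grip in N (left out, the last holds). Time passes only in rows, so rows that repeat a pose let the fingers close. It gives the time, the measured TCP pose, the force and the opening at its end, in the units of the state.
- manip.read_state(): the state, without advancing time (a new reading comes with each control period).
- manip.camera(name): name is "side" or "top"; returns a dict with "color" (480x640x3 uint8, blue, green, red), "range_z" (480x640 float32, mm along the optical axis (not along the pixel's ray), 0 where there is no reading), "fx", "fy", "cx", "cy" (pixels), "pose" (4x4, takes a point from camera to world coordinates). Camera axes: x right, y down, z forward; pixel columns grow to the right and rows downward; lengths in mm; the calibration is good to about 2 mm. A picture is of the moment at which its call begins.
- manip.sign_off(): hands the job in, once; it reports no verdict.
The state is a dict: "clock": time; "joints": joint angles; "qd": joint speeds; "effort": joint torques, N m; "eef_pos": TCP position; "eef_rot": TCP orientation; "wrist_force": force on the tool from outside, world axes, zero at the start; "moment": the same for the moment, N m; "finger_gap": finger opening in mm.
Only numpy, scipy, OpenCV 4.12 (cv2) and the standard library are available. Lean on these libraries where they do the work, as an engineer would, in place of code of your own. Each camera call takes 0.05 s, during which the arm holds its last target.

### The job

Load the flat white temperature logger into its reading dock: with one fingertip press the orange bar down and hold the spring clip open, and meanwhile push the logger along the dock with the other fingertip, under the raised clip, fully home against the end stop. Then back away and let the clip close on the logger. Only push the logger, never lift it off the dock, and leave the jar, the can and the tub where they stand.

Things in the scene. Friction and masses are not known exactly. Their poses are not given: they have to be found in the camera images.
- dock: Reading dock, grey block fixed to the bench. x: the way the logger is pushed; z up; y: towards the orange bar's side. Origin on the bench under the channel's centre line; block x -145 to +75, y -45 to +45 mm. The logger slides on its flat top, 20 mm above the bench, between rails 6 mm high: 54 mm apart from x = +15 mm to the stop, flaring to 76 mm at x = -100 mm, none before that.
- stop (a point): Middle of the end stop's face, at x = +60, y = 0 mm of the dock, 26 mm above the bench. The stop is a grey wall across the channel, rising 13 mm above the channel's floor. The logger's leading edge must come against it.
- bar (a point): Middle of the orange press bar's top (moves with the clip). Round bar 8 mm thick along the dock's x, from x = -137 to +37 mm; at rest at y = +70 mm, its top 35 mm above the bench. It overhangs the block's side with only the bench below. It can be pressed anywhere along it, and a fingertip may slide along it while holding it down.
- jaw (a point): Middle of the underside of the clip's steel lip (moves with the clip), which spans x = +10 to +50 mm, y = +3 to +9 mm of the dock. At rest it is 7 mm above the channel's floor, so the 12 mm thick logger is blocked. The clip's hinge runs along x beside the channel, x = -140 to +67 mm, at y = +42 mm; its top is 38 mm above the bench.
- clip (a joint): Clip angle, rad: 0 at rest, at most 0.6; grows as the orange bar is pressed: per 0.1 rad the bar sinks 2.8 mm and the lip rises 3.3 mm. The logger passes above 0.2. With the bar's top 25 mm above the bench (lower than the logger's top, 32 mm) it is about 0.37 and the bar is 3 mm nearer the hinge. Spring: 1.5 N at 0, 6 to 7 N at 0.37. Let go on a docked logger it rests at about 0.15.
- logger: Loose white slab 70 (x) x 50 (y) x 12 mm, 40 to 90 g, with a small blank dark display. Origin at the centre of its underside, z up, x within 0.06 rad of the dock's x. It starts on the dock's top in the flared part of the channel, its leading edge short of the clip. Fully home its origin is at x = +25 mm of the dock, its rear edge at x = -10 mm.
- jar: Amber glass jar with black cap, 56 mm across, 95 mm high, loose; origin at the centre of its underside. Leave it alone.
- can: Tin can with a red band, 70 mm across, 85 mm high, loose; origin at the centre of its underside. Leave it alone.
- tub: White tub with a blue lid, 79 x 64 x 57 mm, loose; origin at the centre of its underside. It stands beyond the dock's stop end. Leave it alone.
There are look-alikes about, which are no part of the job. What is shaped like the logger but purple is not meant.

How it is judged:
By the outcome, as a careful person would: the job done as asked, in the order asked, and still so for the second after the job is handed in, with the robot touching nothing.
It also fails if it takes over 37 s, if anything falls off the work surface, if the arm or the gripper's body presses on something with over 40 N, if the wrist force passes 120 N, or if a joint passes its speed limit or range.

## Working session

There is one attempt and no reset: what is moved stays moved. The work goes in short steps, Python scripts to look and compute and a tool call to move; the robot and the scene stay as the last step left them, time stands still between calls to the robot, and variables do not carry over. Pictures are saved under pics/ and viewed, and the job is handed in when it is done.

Besides the shell and the picture viewer there is one more tool, called after "Emit:" as name(argument=value, ...) on one line, values as JSON. jog_arm: Moves the arm, as the interface text tells. Its arguments: {"type":"object","properties":{"series":{"type":"array","items":{"type":"number"}},"squeeze":{"type":"number"}},"required":["series"]}

```bash
mkdir -p pics; ls; python3 - <<'E'
from cell import manip
import cv2,numpy as np
s=manip.read_state(); print(s)
for n in("side","top"):
    c=manip.camera(n); cv2.imwrite(f"pics/{n}0.png",c["color"]); np.savez(f"{n}0.npz",**c); print(n,c["fx"],c["fy"],c["cx"],c["cy"]);print(c["pose"].round(3))
E
```

```text
pics
{'clock': 0.0, 'joints': array([ 1.27441684e+00,  3.00517324e-01,  1.52160451e+00,  1.46567291e-05,
        1.32068565e+00, -6.65998921e-02]), 'qd': array([ 1.31291443e-03,  5.57493667e-04, -7.99922739e-04,  7.91153953e-05,
       -1.46002362e-03,  1.10484381e-04]), 'effort': array([ 5.61427732e-04, -5.31784201e+01, -3.52737808e+01,  7.08972942e-02,
        2.43730098e-02, -7.03275646e-05]), 'eef_pos': array([125.19672302, 535.30789261, 223.85104765]), 'eef_rot': array([-1.64908145,  1.56958141, -1.87886468]), 'wrist_force': array([-0.15565603,  0.19452902, -0.02244152]), 'moment': array([ 0.00606948,  0.00589917, -0.0271556 ]), 'finger_gap': 93.73848024588477}
side 434.30554174486196 434.30554174486196 315.8388544842656 243.56710392003683
[[-7.76000e-01 -4.73000e-01  4.17000e-01  3.25549e+02]
 [-6.30000e-01  5.99000e-01 -4.94000e-01  3.78369e+02]
 [-1.60000e-02 -6.46000e-01 -7.63000e-01  5.45632e+02]
 [ 0.00000e+00  0.00000e+00  0.00000e+00  1.00000e+00]]
top 587.0532323443422 587.0532323443422 313.7316254672834 230.77338399246185
[[ 2.500000e-02 -9.970000e-01  7.800000e-02  5.047540e+02]
 [-1.000000e+00 -2.500000e-02  9.000000e-03  4.294000e+01]
 [-7.000000e-03 -7.800000e-02 -9.970000e-01  1.118536e+03]
 [ 0.000000e+00  0.000000e+00  0.000000e+00  1.000000e+00]]
```

View pics/side0.png

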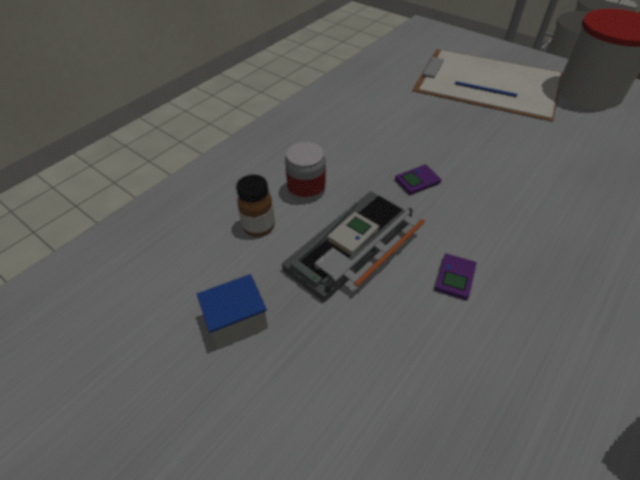

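View pics/top0.png

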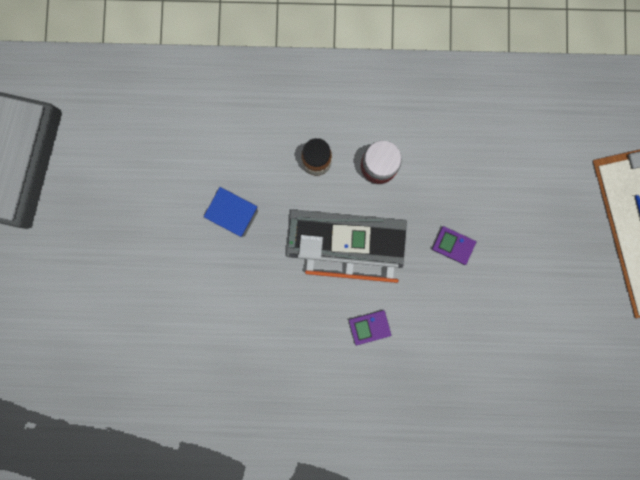

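The side view shows the logger at about (353,233), the orange bar from (357,284) to (424,221), and the tub at (232,305). The top view shows the dock spanning (288..406, 210..267), with its stop end on the left. There the logger is at (351,239), the bar runs (306,272)–(398,281), the jar is at (317,155) and the can at (382,160).

```bash
cat > h.py <<'E'
import numpy as np,cv2
def load(n): return dict(np.load(n))
def px2w(c,uv,z):
    uv=np.atleast_2d(uv).astype(float); T=c["pose"]
    d=np.c_[(uv[:,0]-c["cx"])/c["fx"],(uv[:,1]-c["cy"])/c["fy"],np.ones(len(uv))]@T[:3,:3].T
    o=T[:3,3]; return o+d*((z-o[2])/d[:,2])[:,None]
def tri(cs,uvs):
    A=np.zeros((3,3));b=np.zeros(3);L=[]
    for c,uv in zip(cs,uvs):
        T=c["pose"];d=T[:3,:3]@np.array([(uv[0]-c["cx"])/c["fx"],(uv[1]-c["cy"])/c["fy"],1]);d/=np.linalg.norm(d)
        P=np.eye(3)-np.outer(d,d);A+=P;b+=P@T[:3,3];L.append((P,T[:3,3]))
    p=np.linalg.solve(A,b);return p,[np.linalg.norm(P@(p-o)) for P,o in L]
def blob(m,near):
    n,l,s,c=cv2.connectedComponentsWithStats(m.astype(np.uint8))
    i=1+np.argmin([np.hypot(*(c[k]-near))+1e3*(s[k,4]<60) for k in range(1,n)]);return (l==i),c[i],s[i]
def cloud(c):
    v,u=np.mgrid[:480,:640];z=c["range_z"];P=np.stack([(u-c["cx"])/c["fx"]*z,(v-c["cy"])/c["fy"]*z,z],-1)
    return P@c["pose"][:3,:3].T+c["pose"][:3,3]
E
python3 - <<'E'
from h import *
cs={n:load(n+"0.npz") for n in("side","top")}
near={"side":dict(bar=(390,252),log=(353,233)),"top":dict(bar=(352,277),log=(351,239))}
R={}
for n,c in cs.items():
    hsv=cv2.cvtColor(c["color"],cv2.COLOR_BGR2HSV);h,s,v=[hsv[...,i].astype(int) for i in range(3)]
    mo=(h<14)&(s>120)&(v>90)
    b,ce,st=blob(mo,near[n]["bar"]); ys,xs=np.nonzero(b); r=cv2.minAreaRect(np.c_[xs,ys].astype(np.float32))
    bx=cv2.boxPoints(r); print(n,"bar",ce,st,r)
    print(" bar z31 box",px2w(c,bx,31).round(1).tolist())
    u,v0=355,235
    print("px samples", [c["color"][int(y),int(x)].tolist() for x,y in [near[n]["log"]]])
    crop={"side":(270,180,170,130),"top":(275,200,145,90)}[n]
    x,y,w,hh=crop; cv2.imwrite(f"pics/{n}crop.png",cv2.resize(c["color"][y:y+hh,x:x+w],None,fx=4.5,fy=4.5,interpolation=cv2.INTER_CUBIC))
    P=cloud(c); 
    for q in [ce]: print(" cloud bar",P[int(q[1]),int(q[0])].round(1))
    R[n]=ce
print(tri([cs["side"],cs["top"]],[R["side"],R["top"]]))
E
```

```text
side bar [389.33928571 251.93154762] [356 220  68  65 336] ((389.55120849609375, 251.553955078125), (3.906341552734375, 91.96647644042969), 46.50743865966797)
 bar z31 box [[516.9, 66.8, 31.0], [505.5, -102.1, 31.0], [498.9, -99.3, 31.0], [511.0, 68.4, 31.0]]
px samples [[105, 112, 113]]
 cloud bar [507.9  -8.3  35.9]
top bar [350.93558282 275.91411043] [306 271  92  11 326] ((351.5088195800781, 275.906494140625), (91.53697204589844, 3.738119602203369), 5.389311790466309)
 bar z31 box [[510.3, 65.2, 31.0], [517.2, 64.7, 31.0], [505.6, -103.8, 31.0], [498.7, -103.2, 31.0]]
px samples [[128, 137, 132]]
 cloud bar [509.5 -16.3  34.8]
(array([509.56686634, -17.95045106,  22.62403917]), [np.float64(1.8570391403416093), np.float64(1.8570391403415933)])
```

```bash
ls pics
```

```text
side0.png
sidecrop.png
top0.png
topcrop.png
```

View pics/topcrop.png

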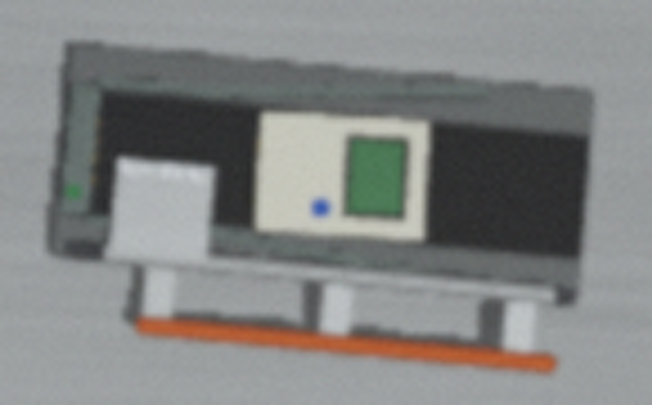

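View pics/sidecrop.png

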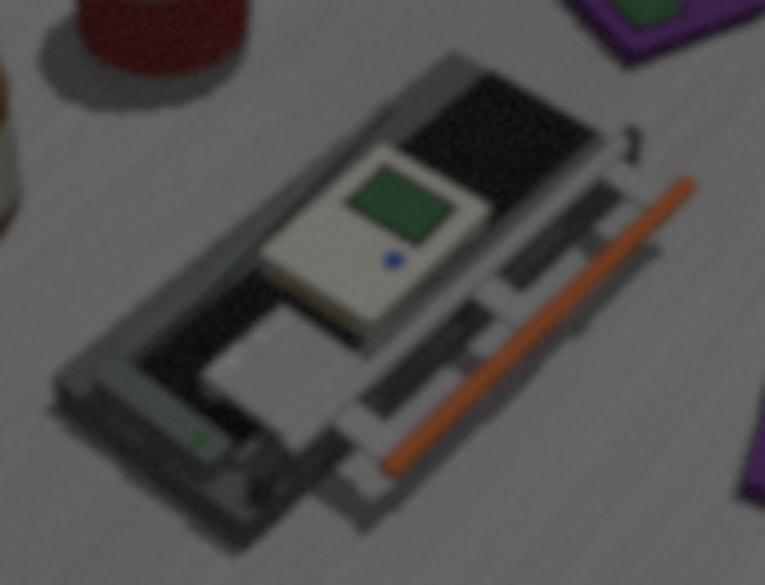

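The bar measures about 170 mm long at z≈31, and both views agree, so it fits the stated bar. Next I'll measure the logger and block in the dock frame and work out the tool turn.

```bash
python3 - <<'E'
from h import *
from scipy.spatial.transform import Rotation as Ro
from cell import manip
cs={n:load(n+"0.npz") for n in("side","top")}
near={"side":(353,233),"top":(351,239)}
bar=[]
for n,e in (("side",((385,287),(0,0))),("top",0)): pass
# dock frame from bar axis (mean of two views' boxes at z31)
a=np.array([[(516.9+511)/2,67.6],[(510.3+517.2)/2,65.0]]).mean(0); b=np.array([[502.2,-100.7],[502.15,-103.5]]).mean(0)
d=(a-b)/np.linalg.norm(a-b); yaw=np.arctan2(d[1],d[0]); yh=np.array([-d[1],d[0]])
O=(a+b)/2+50*d-70*yh; print("yaw",yaw,"O",O,"len",np.linalg.norm(a-b))
D=lambda P:np.c_[(P[:,:2]-O)@d,(P[:,:2]-O)@yh,P[:,2]]
cen={}
for n,c in cs.items():
    hsv=cv2.cvtColor(c["color"],cv2.COLOR_BGR2HSV);h,s,v=[hsv[...,i].astype(int) for i in range(3)]
    B=c["color"].astype(int); warm=(B[...,2]-B[...,0]>5)&(v>(95 if n=="side" else 150))
    m,ce,st=blob(warm,near[n]); 
    cnt,_=cv2.findContours(m.astype(np.uint8),cv2.RETR_EXTERNAL,cv2.CHAIN_APPROX_NONE)
    r=cv2.minAreaRect(cnt[0]); print(n,st,r); cen[n]=r[0]
    hull=cv2.convexHull(cnt[0]); ap=cv2.approxPolyDP(hull,4,True).reshape(-1,2)
    print(" log corners in dock @32:",D(px2w(c,ap,32)).round(1).tolist())
    P=cloud(c); 
    z=P[m][:,2];print(" logger top depth z",np.median(z), D(P[m]).mean(0).round(1))
t=tri([cs["side"],cs["top"]],[cen["side"],cen["top"]]); print(t,D(t[0][None]))
c=cs["top"]
cor=np.array([[68,43],[594,90],[576,303],[50,255]])/4.5+np.array([275,200]); print("block corners@22",D(px2w(c,cor,22)).round(1).tolist())
st=np.array([[100,90],[92,213]])/4.5+np.array([275,200]); print("stop@33",D(px2w(c,st,33)).round(1).tolist())
lip=np.array([[115,158],[215,168]])/4.5+np.array([275,200]); print("lip@30",D(px2w(c,lip,30)).round(1).tolist())
bx=np.array([[140,326],[553,363]])/4.5+np.array([275,200]); print("bar ends@33",D(px2w(c,bx,33)).round(1).tolist())
s=manip.read_state(); R=Ro.from_euler("xyz",s["eef_rot"]).as_matrix(); print(R.round(3))
w=np.arctan2(R[1,1],R[0,1]); print("tool y dir",w,"dock y dir",yaw+np.pi/2)
E
```

```text
yaw 1.501578105680285 O [581.30302435  27.13886144] len 168.804222770048
side [329 213  48  38 632] ((352.7500305175781, 230.7500457763672), (27.577163696289062, 41.01219177246094), 45.0)
 log corners in dock @32: [[-71.7, -19.4, 32.0], [-69.1, 24.1, 32.0], [-6.9, 26.3, 32.0], [-6.0, -20.1, 32.0]]
 logger top depth z 31.378917571552506 [-29.7   3.1  33.9]
top [332 225  38  28 666] ((350.44769287109375, 238.44154357910156), (37.109439849853516, 26.34825897216797), 3.179830312728882)
 log corners in dock @32: [[-9.0, -18.8, 32.0], [-75.6, -23.2, 32.0], [-77.8, 23.2, 32.0], [-11.2, 25.8, 32.0]]
 logger top depth z 31.604220953481786 [-38.    1.   34.8]
(array([578.5661653 , -15.62130577,  26.27507922]), [np.float64(1.2518556201452327), np.float64(1.2518556201453466)]) [[-42.84706194  -0.2271145   26.27507922]]
block corners@22 [[73.9, -43.0, 22.0], [-146.2, -43.9, 22.0], [-146.0, 45.0, 22.0], [72.8, 45.7, 22.0]]
stop@33 [[58.2, -23.6, 33.0], [56.6, 27.2, 33.0]]
lip@30 [[49.5, 3.6, 30.0], [8.0, 3.8, 30.0]]
bar ends@33 [[32.5, 71.5, 33.0], [-137.1, 70.7, 33.0]]
[[-0.     0.228  0.974]
 [-0.001  0.974 -0.228]
 [-1.    -0.001 -0.   ]]
tool y dir 1.3410469894823462 dock y dir 3.072374432475182
```

The dock frame fits: origin at about (581.3, 27.1), yaw 1.502, with block corners, stop and lip all within about 2 mm. The logger's centre is near dock (-42, +1), with its rear edge at x≈-77. I'll use a 56 mm gap, with the pusher finger at dock y≈0 and the press finger at y≈69. First comes a high transit to dock x=-97.

Emit:
jog_arm(series=[0,0,-0.09,0.026,-0.038,-0.003,0.2,0,0,-0.18,0.052,-0.076,-0.006,0.2,0,0,-0.27,0.078,-0.114,-0.009,0.2,0,0,-0.36,0.104,-0.152,-0.012,0.2,0,0,-0.45,0.13,-0.19,-0.015,0.2,0,0,-0.54,0.156,-0.228,-0.018,0.2,0,0,-0.63,0.182,-0.266,-0.021,0.2,0,0,-0.72,0.208,-0.304,-0.024,0.2,0,0,-0.81,0.234,-0.342,-0.027,0.2,0,0,-0.9,0.26,-0.38,-0.03,0.2,0,0,-0.99,0.286,-0.418,-0.033,0.2,0,0,-1.08,0.312,-0.456,-0.036,0.2,0,0,-1.17,0.338,-0.494,-0.039,0.2,0,0,-1.26,0.364,-0.532,-0.042,0.2,0,0,-1.35,0.39,-0.57,-0.045,0.2,0,0,-1.41,0.415,-0.603,-0.05,0.2,0,0,-1.41,0.415,-0.603,-0.05,0.2,0,0,-1.41,0.415,-0.603,-0.05,0.2])

```text
clock: 2.35
eef_pos: [539.8, -67.0, 174.2]
eef_rot: [-1.866, 1.57, 2.778]
wrist_force: [-0.3, 0.3, 0.6]
finger_gap: 56.6
```

Emit:
jog_arm(series=[0,0,0,0,0,-0.03,0.2,0,0,0,0,0,-0.06,0.2,0,0,0,0,0,-0.09,0.2,0,0,0,0,0,-0.104,0.2,0,0,0,0,0,-0.104,0.2,0,0,0,0,0,-0.104,0.2])

```text
clock: 3.1
eef_pos: [540.8, -67.3, 71.7]
eef_rot: [1.445, 1.569, -0.194]
wrist_force: [0.1, 0.5, 0.5]
finger_gap: 56.5
```

```bash
python3 - <<'E'
from cell import manip
import cv2,numpy as np
for n,(x,y,w,h) in (("side",(270,130,200,150)),("top",(275,190,160,110))):
    c=manip.camera(n); np.savez(f"{n}1.npz",**c); cv2.imwrite(f"pics/{n}1.png",cv2.resize(c["color"][y:y+h,x:x+w],None,fx=4,fy=4,interpolation=cv2.INTER_CUBIC))
s=manip.read_state();print(s["eef_pos"],s["clock"])
from scipy.spatial.transform import Rotation as Ro
print(Ro.from_euler("xyz",s["eef_rot"]).as_matrix().round(3))
E
```

```text
[540.75860957 -67.4688467   71.56567427] 3.2
[[ 0.002  0.998 -0.069]
 [-0.    -0.069 -0.998]
 [-1.     0.002  0.   ]]
```

View pics/side1.png

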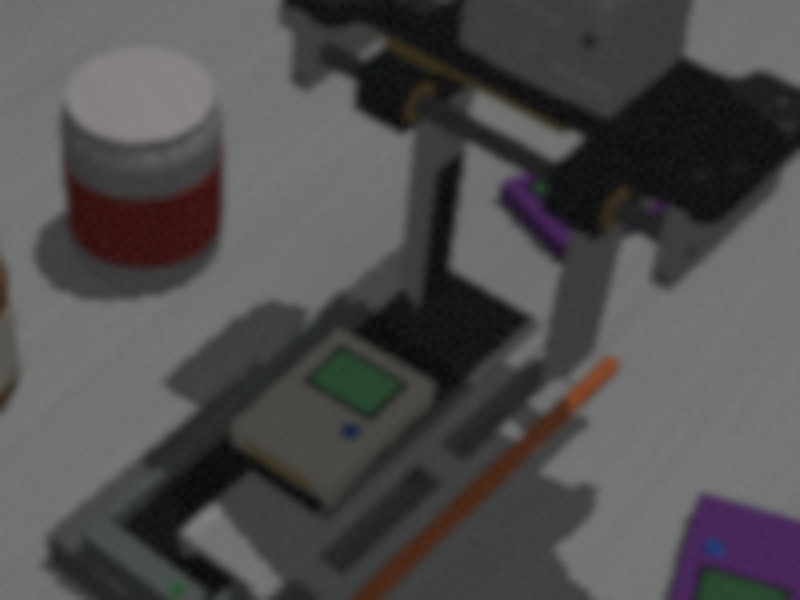

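View pics/top1.png

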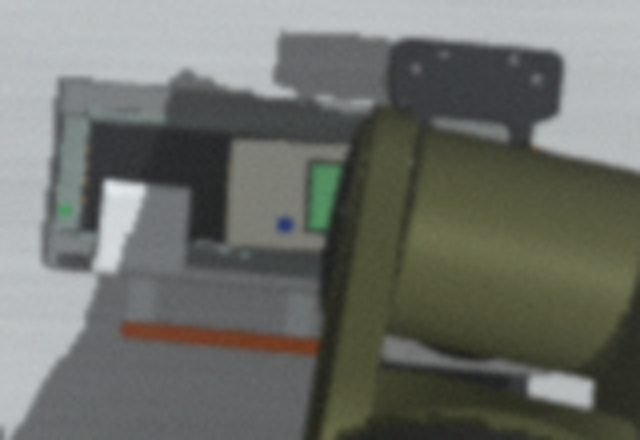

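The side view shows the pusher tip at about crop (425,300), above the channel floor behind the logger. The press tip is at about (570,370), near the bar line. I'll check both against their expected projections.

```bash
python3 - <<'E'
from h import *
c=load("side1.npz");T=np.linalg.inv(c["pose"])
R=np.array([[0.002,0.998,-0.069],[0,-0.069,-0.998],[-1,0.002,0]]);p=np.array([540.8,-67.5,71.6])
def pr(P): q=T[:3,:3]@P+T[:3,3]; return [(c["fx"]*q[0]/q[2]+c["cx"]-270)*4,(c["fy"]*q[1]/q[2]+c["cy"]-130)*4]
for s in(1,-1):
  for yy in(28.3,40.8):
    for z in(-8,8): print(s,yy,z,np.round(pr(p+R@np.array([19,s*yy,z])),0))
O=np.array([581.3,27.1]);yaw=1.5016;d=np.array([np.cos(yaw),np.sin(yaw)]);yh=np.array([-d[1],d[0]])
for s in(34.5,-34.5):
  q=(p+R@np.array([19,s,0])); print((q[:2]-O)@d,(q[:2]-O)@yh,q[2])
E
```

```text
1 28.3 -8 [423. 303.]
1 28.3 8 [447. 282.]
1 40.8 -8 [398. 288.]
1 40.8 8 [423. 267.]
-1 28.3 -8 [539. 372.]
-1 28.3 8 [563. 350.]
-1 40.8 -8 [566. 389.]
-1 40.8 8 [590. 366.]
-97.1654050199894 -0.6887732220547846 52.669
-97.17699441359497 68.33761325939132 52.53099999999999
```

Projections agree with the picture. Next I press the bar down to about 24.5 mm.

Emit:
jog_arm(series=[0,0,0,-0.001,0,-0.006,0.2,0,0,0,-0.001,0,-0.012,0.2,0,0,0,-0.001,0,-0.016,0.2,0,0,0,-0.001,0,-0.02,0.2,0,0,0,-0.001,0,-0.024,0.2,0,0,0,-0.001,0,-0.027,0.2,0,0,0,-0.001,0,-0.028,0.2,0,0,0,-0.001,0,-0.028,0.2,0,0,0,-0.001,0,-0.028,0.2])

```text
clock: 4.32
eef_pos: [540.6, -67.6, 43.5]
eef_rot: [1.516, 1.567, -0.123]
wrist_force: [4.1, 0.7, 7.5]
finger_gap: 56.4
```

```bash
python3 - <<'E'
from cell import manip
import cv2,numpy as np
for n,(x,y,w,h) in (("side",(270,130,200,150)),):
    c=manip.camera(n); np.savez(f"{n}2.npz",**c); cv2.imwrite(f"pics/{n}2.png",cv2.resize(c["color"][y:y+h,x:x+w],None,fx=4,fy=4,interpolation=cv2.INTER_CUBIC))
s=manip.read_state();print(s["eef_pos"],s["clock"],s["wrist_force"],s["moment"])
E
```

```text
[540.58161392 -67.57085307  43.44891014] 4.375 [3.66858367 0.63943107 7.6605391 ] [ 0.12116061 -0.58321367 -0.10054029]
```

View pics/side2.png

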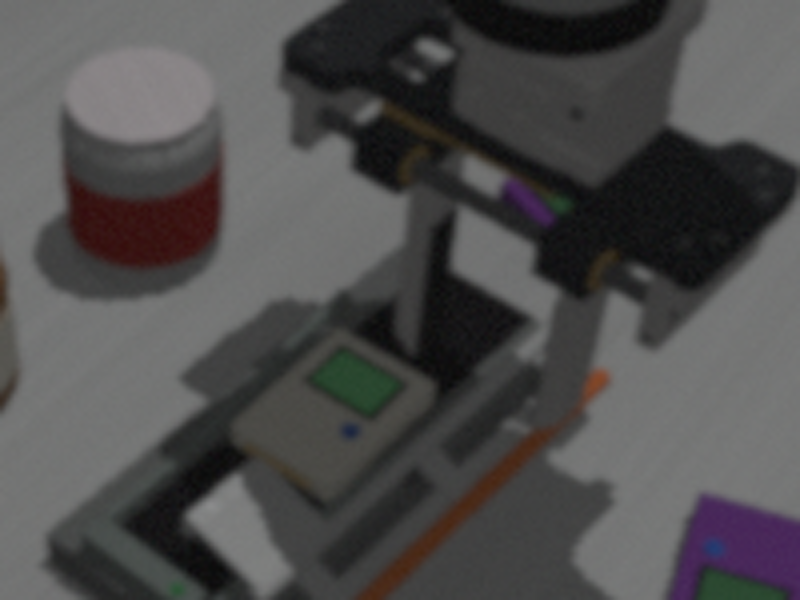

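Vertical force is 7.6 N and tip z is 24.5, so the clip is well open. Now I push 40 mm.

Emit:
jog_arm(series=[0,0,0,0.0003,0.004,0,0.2,0,0,0,0.0006,0.008,0,0.2,0,0,0,0.0008,0.012,0,0.2,0,0,0,0.0011,0.016,0,0.2,0,0,0,0.0014,0.02,0,0.2,0,0,0,0.0017,0.024,0,0.2,0,0,0,0.0019,0.028,0,0.2,0,0,0,0.0022,0.032,0,0.2,0,0,0,0.0025,0.036,0,0.2,0,0,0,0.0028,0.04,0,0.2,0,0,0,0.0028,0.04,0,0.2])

```text
clock: 5.75
eef_pos: [544.1, -28.1, 43.8]
eef_rot: [1.359, 1.565, -0.28]
wrist_force: [6.5, -4.7, 8.1]
finger_gap: 56.0
```

```bash
cat > look.py <<'E'
import sys
from cell import manip
import cv2,numpy as np
k=sys.argv[1]
for n,(x,y,w,h) in (("side",(270,150,200,150)),("top",(275,190,160,110))):
    c=manip.camera(n); np.savez(f"{n}{k}.npz",**c); cv2.imwrite(f"pics/{n}{k}.png",cv2.resize(c["color"][y:y+h,x:x+w],None,fx=4,fy=4,interpolation=cv2.INTER_CUBIC))
s=manip.read_state();print(s["eef_pos"],s["clock"],s["wrist_force"],s["moment"])
O=np.array([581.3,27.1]);yaw=1.5016;d=np.array([np.cos(yaw),np.sin(yaw)]);yh=np.array([-d[1],d[0]])
p=s["eef_pos"][:2]-O;print("tcp dock",p@d,p@yh)
E
python3 look.py 3
```

```text
[544.03675398 -28.12091106  43.80559615] 5.85 [ 7.37269325 -3.45904944  7.53498112] [-0.82861799 -1.12557008  0.12840382]
tcp dock -57.66518386179124 33.356035313315175
```

View pics/side3.png

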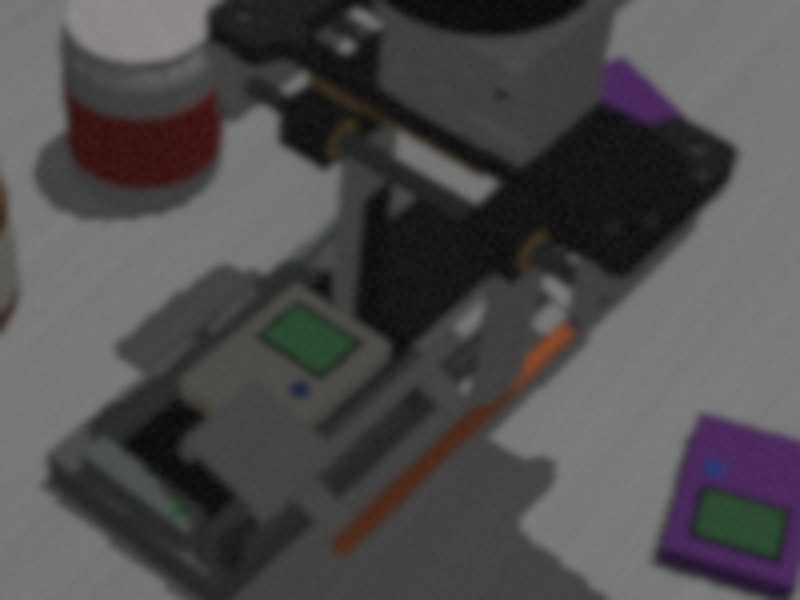

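The logger is moving, and its front edge is now under the raised lip. A sideways force of 7 N towards the hinge, with 1.4 mm of drift, suggests the press finger is riding on the bar's inner side. I'll shift it 3 mm outward before continuing.

Emit:
jog_arm(series=[0,0,0,-0.001,0,0,0.2,0,0,0,-0.002,0,0,0.2,0,0,0,-0.003,0,0,0.2,0,0,0,-0.003,0,0,0.2])

```text
clock: 6.35
eef_pos: [543.2, -28.1, 45.1]
eef_rot: [1.506, 1.559, -0.134]
wrist_force: [17.1, -2.5, 10.3]
finger_gap: 56.6
```

```bash
python3 look.py 4
```

```text
[543.23284238 -28.14666355  45.06148853] 6.45 [17.94357918 -1.56938694  9.83020418] [-0.61428047 -3.09041244  0.03791044]
tcp dock -57.7464580770554 34.15624251216892
```

View pics/side4.png

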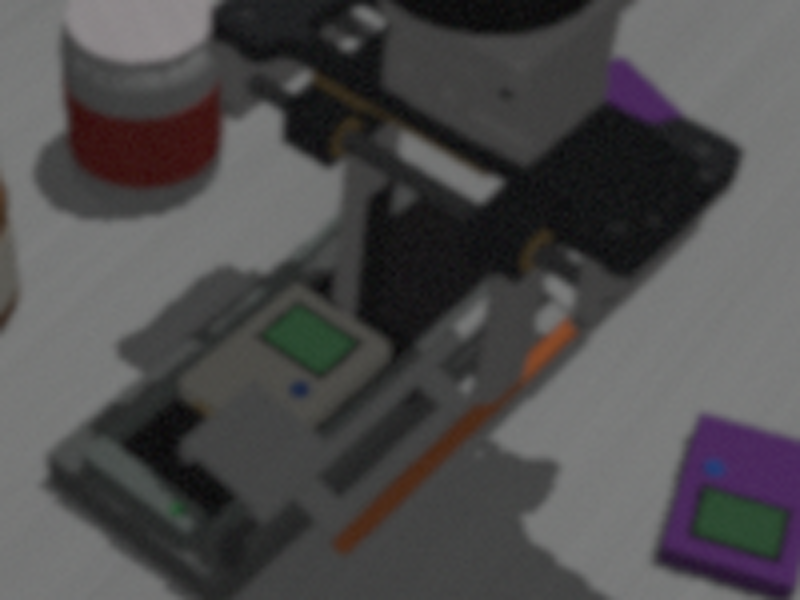

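View pics/top4.png

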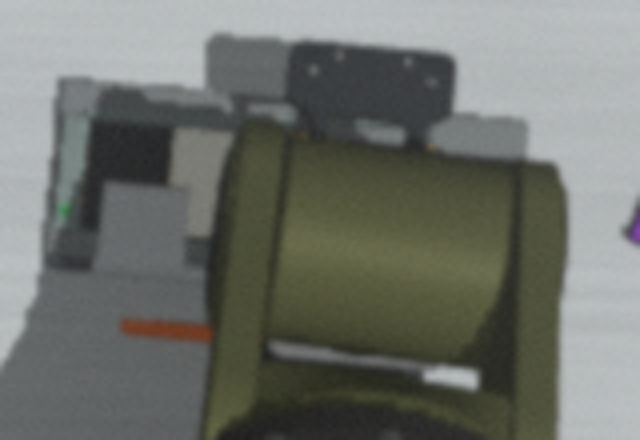

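```bash
python3 - <<'E'
from h import *
a=load("side1.npz")["color"][190:250,370:450];b=load("side4.npz")["color"][205:275,360:430]
f=lambda i:cv2.resize(cv2.convertScaleAbs(i,alpha=1.8),(390,390),interpolation=cv2.INTER_CUBIC)
cv2.imwrite("pics/z1.png",np.hstack([f(a),f(b)]))
E
```

```text
(no output)
```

View pics/z1.png

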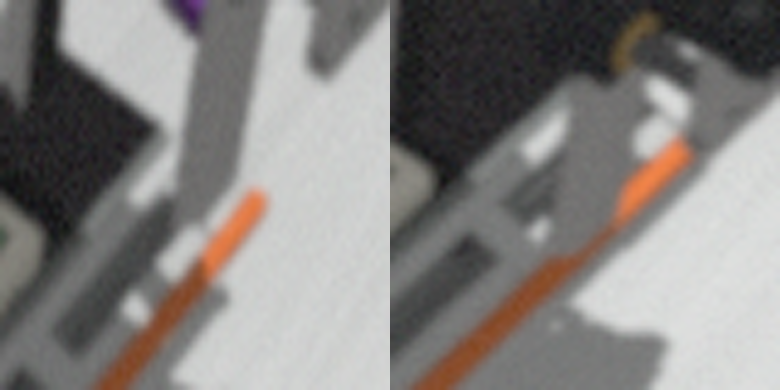

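The zoom shows a strip of bar visible outside the tip, so the tip is narrower than assumed and sits on the bar's inner shoulder. I'll ease up 2.5 mm, which keeps the clip open, and move outward and spread a little to bring it over the bar's crest.

Emit:
jog_arm(series=[0,0,0,-0.0005,0,0.001,0.22,0,0,0,-0.001,0,0.002,0.25,0,0,0,-0.002,0,0.0025,0.28,0,0,0,-0.003,0,0.0025,0.3,0,0,0,-0.003,0,0.0025,0.3])

```text
clock: 7.08
eef_pos: [543.0, -28.2, 48.8]
eef_rot: [1.541, 1.552, -0.099]
wrist_force: [32.5, -1.3, 6.5]
finger_gap: 61.0
```

```bash
python3 look.py 5;  python3 - <<'E'
from h import *
i=load("side5.npz")["color"]
f=lambda i:cv2.resize(cv2.convertScaleAbs(i,alpha=1.8),None,fx=6,fy=6,interpolation=cv2.INTER_CUBIC)
cv2.imwrite("pics/z5.png",f(i[200:290,310:430]))
E
```

```text
[543.06869668 -28.22776252  48.81961179] 7.175 [32.55762725 -2.42371158  5.1628436 ] [-0.39804846 -6.19242978 -0.01818584]
tcp dock -57.838712178571555 34.314388116412296
```

View pics/z5.png

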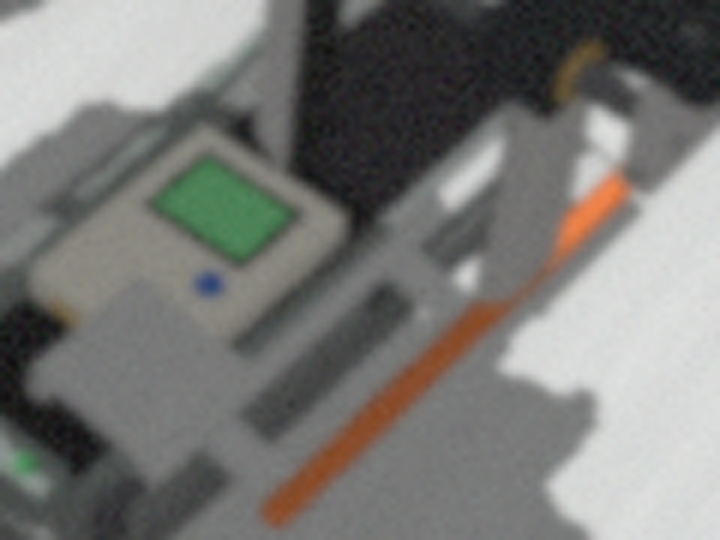

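There is 32 N sideways and no outward motion, so something is blocking it. Before moving I'll measure where the bar and tip really are.

```bash
python3 - <<'E'
from h import *
O=np.array([581.3,27.1]);yaw=1.5016;d=np.array([np.cos(yaw),np.sin(yaw)]);yh=np.array([-d[1],d[0]])
D=lambda P:np.c_[(P[:,:2]-O)@d,(P[:,:2]-O)@yh,P[:,2]].round(1)
for k in("0","3","5"):
  cs=[load(n+k+".npz") for n in("side","top")]; e=[]
  for c,near,vm in zip(cs,((375,265),(315,273)),(60,60)):
    hsv=cv2.cvtColor(c["color"],cv2.COLOR_BGR2HSV);h,s,v=[hsv[...,i].astype(int) for i in range(3)]
    m=(h<14)&(s>110)&(v>vm); b,ce,st=blob(m,near); ys,xs=np.nonzero(b)
    pts=np.c_[xs,ys].astype(np.float32)
    vx,vy,x0,y0=cv2.fitLine(pts,cv2.DIST_L2,0,.01,.01).ravel()
    t=(pts-[x0,y0])@[vx,vy]; t=t.min() if vx*1>0 else t.max()
    e.append(np.array([x0,y0])+t*np.array([vx,vy]))
  p,r=tri(cs,e); print(k,np.round(e,1).tolist(),D(p[None]),np.round(r,1))
  for z in(22,25,28,31): print("  z",z,"side",D(px2w(cs[0],e[0],z))[0],"top",D(px2w(cs[1],e[1],z))[0])
c=load("side5.npz");P=cloud(c)
for uv in((390,249),(393,249),(396,248),(392,245),(395,243),(398,240)): print(uv,D(px2w(c,[uv],29.8))[0],"depth",D(P[uv[1],uv[0]][None])[0])
E
```

```text
0 [[355.6000061035156, 284.70001220703125], [304.8999938964844, 271.6000061035156]] [[35.3 69.7 26.4]] [0.6 0.6]
  z 22 side [33.1 67.4 22. ] top [35.1 70.1 22. ]
  z 25 side [34.8 68.6 25. ] top [35.1 70.1 25. ]
  z 28 side [36.6 69.8 28. ] top [35.  70.1 28. ]
  z 31 side [38.3 71.1 31. ] top [34.9 70.2 31. ]
3 [[353.8999938964844, 286.8999938964844], [305.8999938964844, 270.8999938964844]] [[34.4 67.5 17.2]] [1.5 1.5]
  z 22 side [37.9 68.2 22. ] top [33.4 68.7 22. ]
  z 25 side [39.6 69.4 25. ] top [33.4 68.8 25. ]
  z 28 side [41.3 70.6 28. ] top [33.3 68.8 28. ]
  z 31 side [43.  71.8 31. ] top [33.2 68.8 31. ]
5 [[354.70001220703125, 285.70001220703125], [305.8999938964844, 271.6000061035156]] [[34.2 68.6 21.2]] [1.6 1.6]
  z 22 side [35.5 67.6 22. ] top [33.3 69.9 22. ]
  z 25 side [37.2 68.8 25. ] top [33.2 69.9 25. ]
  z 28 side [38.9 70.  28. ] top [33.1 69.9 28. ]
  z 31 side [40.6 71.2 31. ] top [33.1 69.9 31. ]
(390, 249) [-49.   67.   29.8] depth [-46.2  68.6  33.6]
(393, 249) [-52.1  70.4  29.8] depth [-46.6  73.4  37.2]
(396, 248) [-56.8  72.6  29.8] depth [-50.5  76.   38.1]
(392, 245) [-57.6  64.5  29.8] depth [-46.5  70.6  44.4]
(395, 243) [-63.9  65.5  29.8] depth [-46.8  74.7  52.1]
(398, 240) [-72.   65.3  29.8] depth [-51.3  76.3  56.3]
```

View pics/top5.png

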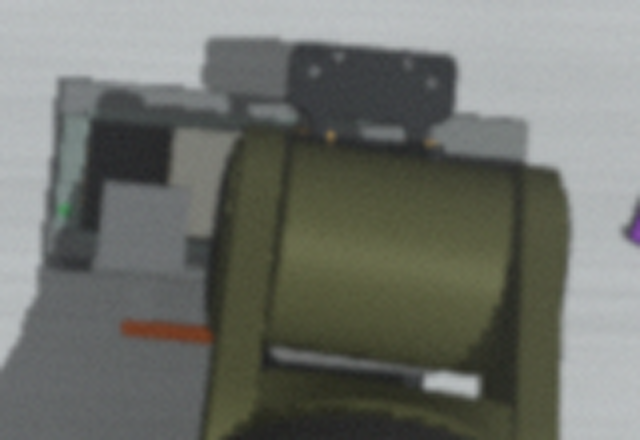

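Comparing the bar with its rest position: its y shift from the top view and its sink from the side view put the clip at only about 0.2 rad at step 3. It is nearly shut now. So the tip really is inside the bar, pushing on its flank. I'll back off the logger slightly, unload, lift clear, and look at the tip.

Emit:
jog_arm(series=[0,0,0,0.003,-0.003,0,0.3,0,0,0,0.006,-0.006,0,0.3,0,0,0,0.006,-0.006,0.006,0.3,0,0,0,0.006,-0.006,0.012,0.3,0,0,0,0.006,-0.006,0.018,0.3,0,0,0,0.006,-0.006,0.018,0.3])

```text
clock: 7.92
eef_pos: [542.2, -33.5, 63.3]
eef_rot: [1.437, 1.57, -0.203]
wrist_force: [0.3, 0.0, -0.2]
finger_gap: 61.7
```

```bash
python3 look.py 6;  python3 - <<'E'
from h import *
i=load("side6.npz")["color"]
f=lambda i:cv2.resize(cv2.convertScaleAbs(i,alpha=2),None,fx=8,fy=8,interpolation=cv2.INTER_CUBIC)
cv2.imwrite("pics/z6.png",f(i[205:275,350:440]))
E
```

```text
[541.95374855 -33.47570126  62.83352215] 8.025 [-0.41429679  0.04196535  0.67291089] [-0.09094777  0.09102159  0.02326696]
tcp dock -63.15118078934801 35.063819695416996
```

View pics/z6.png

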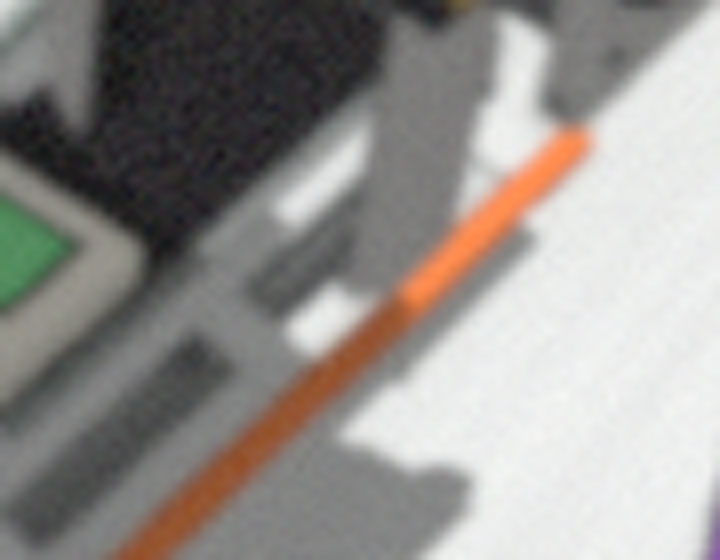

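View pics/side6.png

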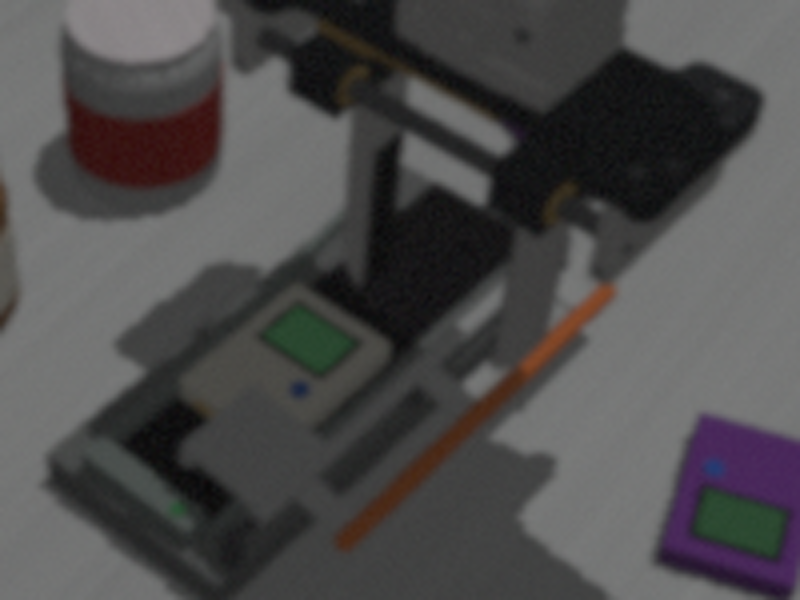

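```bash
python3 - <<'E'
from h import *
O=np.array([581.3,27.1]);yaw=1.5016;d=np.array([np.cos(yaw),np.sin(yaw)]);yh=np.array([-d[1],d[0]])
D=lambda P:np.c_[(P[:,:2]-O)@d,(P[:,:2]-O)@yh,P[:,2]].round(1)
c=load("side6.npz")
for q in((350,275),(365,292),(385,297),(405,300),(440,260),(462,215)):
  print(q,D(px2w(c,[[350+q[0]/8,205+q[1]/8]],43.8))[0])
# expected outline of tip for t=12.5
T=np.linalg.inv(c["pose"])
def pr(x,y,z):
  P=np.r_[O+x*d+y*yh,z]; q=T[:3,:3]@P+T[:3,3]; return np.round([(c["fx"]*q[0]/q[2]+c["cx"]-350)*8,(c["fy"]*q[1]/q[2]+c["cy"]-205)*8])
for x in(-55,-71):
  for y in(65.9,70,74,78.4): print(x,y,pr(x,y,43.8))
print("bar", [pr(x,70,35) for x in(-40,-55,-71,-100)])
E
```

```text
(350, 275) [-57.8  65.6  43.8]
(365, 292) [-56.2  70.2  43.8]
(385, 297) [-57.7  73.8  43.8]
(405, 300) [-59.7  77.   43.8]
(440, 260) [-72.3  76.   43.8]
(462, 215) [-84.6  72.4  43.8]
-55 65.9 [343. 284.]
-55 70 [360. 295.]
-55 74 [377. 306.]
-55 78.4 [396. 318.]
-71 65.9 [393. 237.]
-71 70 [410. 248.]
-71 74 [427. 258.]
-71 78.4 [446. 270.]
bar [array([307., 370.]), array([354., 325.]), array([404., 278.]), array([491., 195.])]
```

The tip's flat land looks only about 5 mm wide, next to its inner face, with a bevel outside it, and the bar sits about 1 mm further out than I assumed. I'll re-press with the inner face at y≈68.5 at contact, moving to ≈66 when fully pressed, to follow the bar. B stays about 6 mm behind the logger.

Emit:
jog_arm(series=[0,0,0,-0.0015,0,0,0.36,0,0,0,-0.0015,0,-0.004,0.36,0,0,0,-0.0015,0,-0.008,0.36,0,0,0,-0.0015,0,-0.01,0.36,0,0,0,-0.0008,0,-0.0125,0.36,0,0,0,-0.0002,0,-0.015,0.36,0,0,0,0.0004,0,-0.0175,0.36,0,0,0,0.001,0,-0.0195,0.36,0,0,0,0.001,0,-0.0195,0.36])

```text
clock: 9.15
eef_pos: [543.1, -33.5, 43.4]
eef_rot: [-0.408, 1.571, -2.048]
wrist_force: [-3.4, -0.9, 5.5]
finger_gap: 63.7
```

```bash
python3 look.py 7;  python3 - <<'E'
from h import *
i=load("side7.npz")["color"]
f=lambda i:cv2.resize(cv2.convertScaleAbs(i,alpha=2),None,fx=6,fy=6,interpolation=cv2.INTER_CUBIC)
cv2.imwrite("pics/z7.png",f(i[205:295,310:440]))
O=np.array([581.3,27.1]);yaw=1.5016;d=np.array([np.cos(yaw),np.sin(yaw)]);yh=np.array([-d[1],d[0]])
c=load("top7.npz");hsv=cv2.cvtColor(c["color"],cv2.COLOR_BGR2HSV)
m=(hsv[...,0]<14)&(hsv[...,1]>110)&(hsv[...,2]>60);b,ce,st=blob(m,(315,273));print(ce,st,(px2w(c,ce,31)[0,:2]-O)@yh)
c=load("top0.npz");hsv=cv2.cvtColor(c["color"],cv2.COLOR_BGR2HSV)
m=(hsv[...,0]<14)&(hsv[...,1]>110)&(hsv[...,2]>60)&(np.arange(640)<st[0]+st[2]);b,ce,st=blob(m,(315,273));print(ce,(px2w(c,ce,31)[0,:2]-O)@yh)
E
```

```text
[543.05402399 -33.52772162  43.48478712] 9.25 [-3.67014959 -0.38045363  4.88819434] [-0.1569284   0.93635975  0.00471843]
tcp dock -63.127002382510796 33.96258058562534
[319.33333333 271.45238095] [306 269  26   6  84] 67.41249780195513
[318.89 272.85] 70.0547633137706
```

View pics/z7.png

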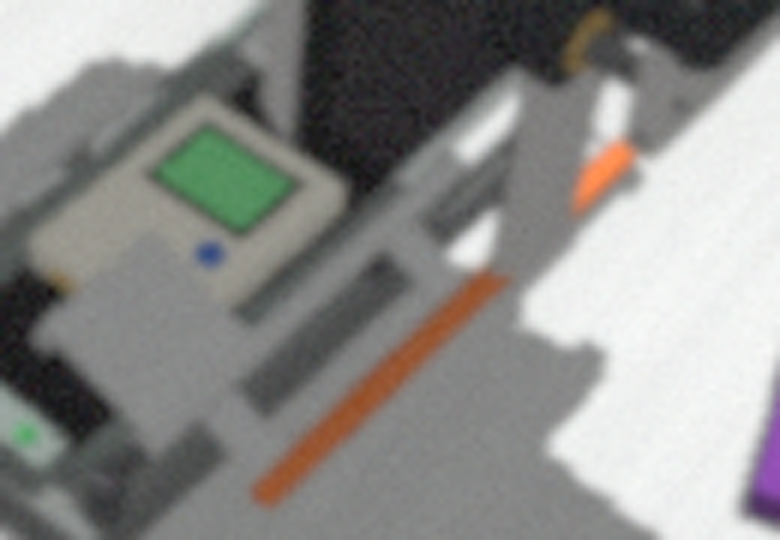

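The bar moved 2.6 mm inward (clip ≈0.34), with a vertical force of 5 N and no bar showing outside the tip, so the press is now properly on the crest. Pushing 36 mm.

Emit:
jog_arm(series=[0,0,0,0.0002,0.003,0,0.36,0,0,0,0.0004,0.006,0,0.36,0,0,0,0.0006,0.009,0,0.36,0,0,0,0.0008,0.012,0,0.36,0,0,0,0.001,0.015,0,0.36,0,0,0,0.0012,0.018,0,0.36,0,0,0,0.0014,0.021,0,0.36,0,0,0,0.0016,0.024,0,0.36,0,0,0,0.0019,0.027,0,0.36,0,0,0,0.0021,0.03,0,0.36,0,0,0,0.0023,0.033,0,0.36,0,0,0,0.0025,0.036,0,0.36,0,0,0,0.0025,0.036,0,0.36])

```text
clock: 10.88
eef_pos: [546.4, 2.3, 44.1]
eef_rot: [1.396, 1.568, -0.244]
wrist_force: [0.9, -2.8, 6.1]
finger_gap: 63.6
```

```bash
cat > z.py <<'E'
import sys
from h import *
k=sys.argv[1]
i=load(f"side{k}.npz")["color"]
f=lambda i:cv2.resize(cv2.convertScaleAbs(i,alpha=2),None,fx=5,fy=5,interpolation=cv2.INTER_CUBIC)
cv2.imwrite(f"pics/z{k}.png",f(i[195:305,275:425]))
E
python3 look.py 8; python3 z.py 8
```

```text
[546.43244505   2.27550861  44.07598918] 10.975 [-0.65698213 -2.40910966  6.46302895] [-0.47306876  0.13834481  0.0927659 ]
tcp dock -27.175865425161295 33.06771989914589
```

View pics/z8.png

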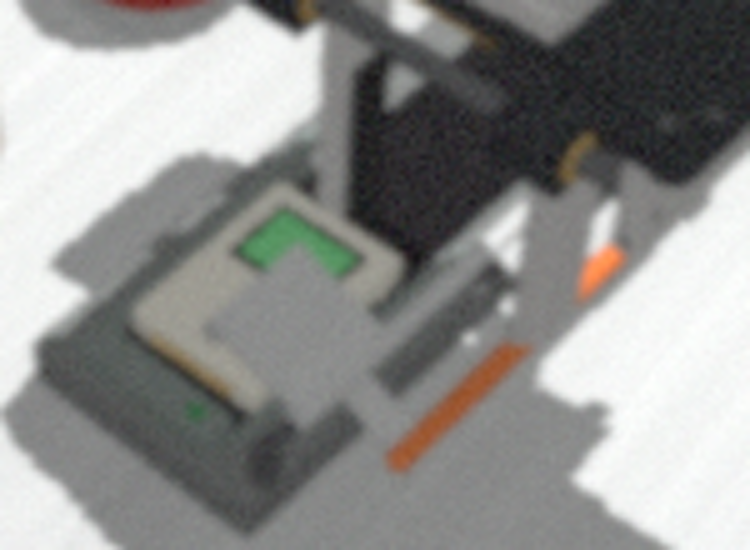

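The logger slides under the clip, with about 9 mm left to the stop. Next I push 11 mm slowly and watch the force.

Emit:
jog_arm(series=[0,0,0,0,0.0015,0,0.36,0,0,0,0,0.003,0,0.36,0,0,0,0,0.0045,0,0.36,0,0,0,0,0.006,0,0.36,0,0,0,0,0.0075,0,0.36,0,0,0,0.0003,0.009,0,0.36,0,0,0,0.0003,0.01,0,0.36,0,0,0,0.0003,0.011,0,0.36,0,0,0,0.0003,0.011,0,0.36])

```text
clock: 12.1
eef_pos: [546.5, 11.8, 44.1]
eef_rot: [0.633, 1.568, -1.008]
wrist_force: [-1.8, -13.5, 7.8]
finger_gap: 63.9
```

```bash
python3 look.py 9; python3 z.py 9
```

```text
[546.47490503  11.81685571  44.04254121] 12.2 [ -2.35394441 -14.74839088   7.60007168] [-2.85388777  0.68083096 -0.28050898]
tcp dock -17.654416097546484 33.68506094793589
```

View pics/z9.png

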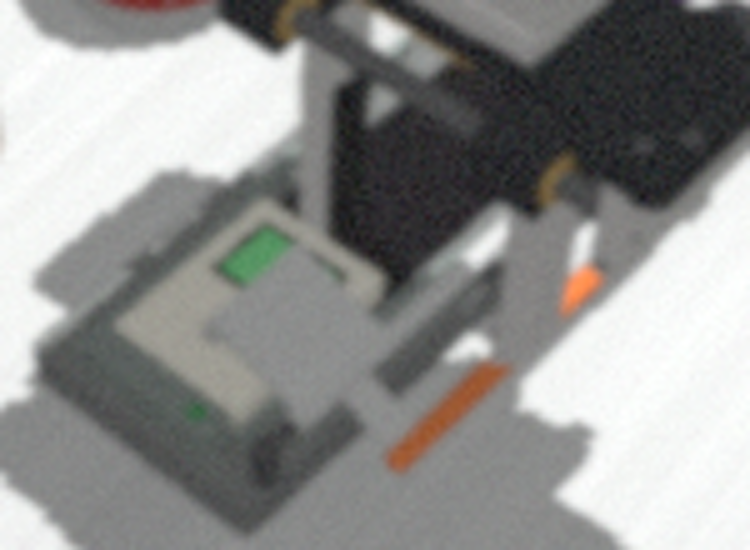

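View pics/top9.png

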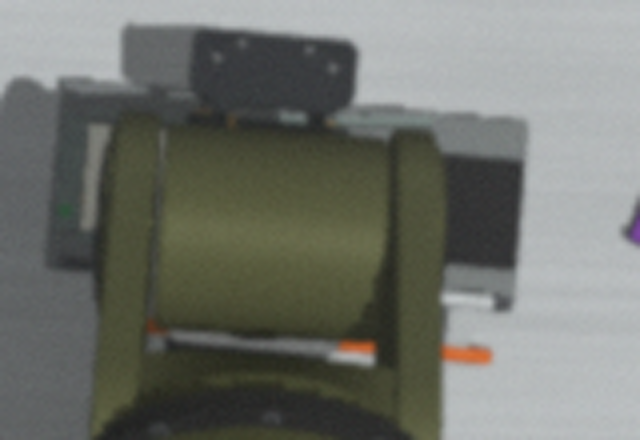

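The push force rose to 15 N with the pusher face at x≈-9.7 (home is -10), and the logger's front lies flush on the stop. I'll back off 12 mm with the clip still held, then lift straight up.

Emit:
jog_arm(series=[0,0,0,-0.0002,-0.004,0,0.36,0,0,0,-0.0004,-0.007,0,0.36,0,0,0,-0.0006,-0.01,0,0.36,0,0,0,-0.0008,-0.013,0,0.36,0,0,0,-0.0008,-0.013,0,0.36,0,0,0,-0.0012,-0.013,0.003,0.36,0,0,0,-0.0018,-0.013,0.006,0.36,0,0,0,-0.0025,-0.013,0.009,0.36,0,0,0,-0.003,-0.013,0.012,0.36,0,0,0,-0.003,-0.013,0.02,0.36,0,0,0,-0.003,-0.013,0.05,0.36,0,0,0,-0.003,-0.013,0.09,0.36,0,0,0,-0.003,-0.013,0.13,0.36])

```text
clock: 13.82
eef_pos: [542.7, 0.5, 175.1]
eef_rot: [0.916, 1.571, -0.724]
wrist_force: [-0.1, -0.4, -0.2]
finger_gap: 63.9
```

Emit:
jog_arm(series=[0,0,0,-0.02,-0.03,0.02,0.36,0,0,0,-0.04,-0.06,0.03,0.36,0,0,0,-0.06,-0.1,0.03,0.36,0,0,0,-0.08,-0.14,0.03,0.36,0,0,0,-0.1,-0.18,0.03,0.36,0,0,0,-0.12,-0.22,0.03,0.36,0,0,0,-0.12,-0.22,0.03,0.36,0,0,0,-0.12,-0.22,0.03,0.36])

```text
clock: 14.82
eef_pos: [423.0, -219.1, 203.7]
eef_rot: [1.651, 1.571, 0.011]
wrist_force: [0.5, 1.4, -0.4]
finger_gap: 63.7
```

```bash
python3 look.py 10; python3 z.py 10; python3 - <<'E'
from h import *
O=np.array([581.3,27.1]);yaw=1.5016;d=np.array([np.cos(yaw),np.sin(yaw)]);yh=np.array([-d[1],d[0]])
D=lambda P:np.c_[(P[:,:2]-O)@d,(P[:,:2]-O)@yh].round(1)
c=load("top10.npz");B=c["color"].astype(int);m=(B[...,2]-B[...,0]>5)&(B[...,2]>140)
b,ce,st=blob(m,(322,237));ys,xs=np.nonzero(b);q=D(px2w(c,np.c_[xs,ys],32));print(st,q.min(0),q.max(0))
a=load("top0.npz")["color"];print("scene diff")
for n in("side","top"):
  a=load(n+"0.npz")["color"].astype(int);e=load(n+"10.npz")["color"].astype(int)
  for nm,(x,y,w,h) in dict(side=dict(jar=(235,175,42,60),can=(283,143,46,55),tub=(195,275,75,70)),top=dict(jar=(300,136,34,40),can=(360,138,44,48),tub=(202,185,58,54)))[n].items(): print(n,nm,abs(a-e)[y:y+h,x:x+w].mean().round(2))
E
```

```text
[ 423.31028789 -218.64752304  203.55850312] 14.925 [ 0.14005136 -0.65600571  0.00146463] [-0.09258232  0.04902799  0.03475689]
tcp dock -256.08300762732915 140.62036629603966
[295 221  40  29 522] [-11.5 -24.4] [59.9 26.3]
scene diff
side jar 4.38
side can 5.52
side tub 5.16
top jar 12.11
top can 19.26
top tub 17.28
```

View pics/z10.png

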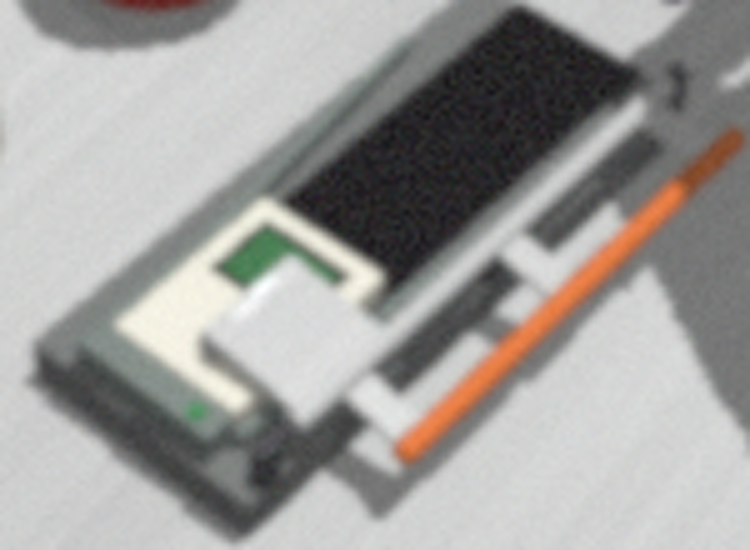

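View pics/top10.png

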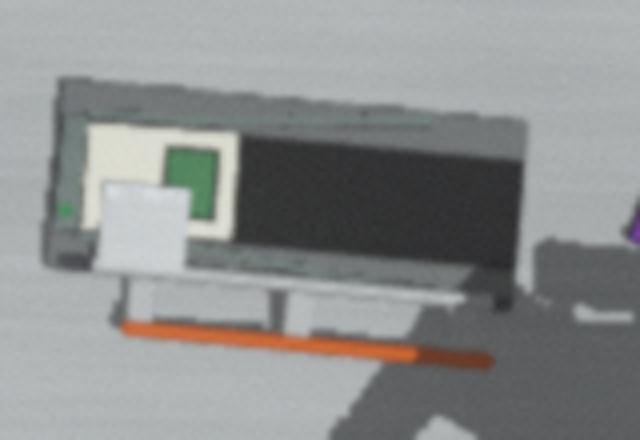

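The logger spans x = -11.5 to 59.9, flush with the stop, and the lip rests on it. I'll check the bystanders with a shift estimate that ignores brightness, then hand in.

```bash
python3 - <<'E'
from h import *
for n in("side","top"):
  a,e=[cv2.cvtColor(load(n+k+".npz")["color"],cv2.COLOR_BGR2GRAY) for k in("0","10")]
  for nm,(x,y,w,h) in dict(side=dict(jar=(235,175,42,60),can=(283,143,46,55),tub=(195,275,75,70)),top=dict(jar=(300,136,34,40),can=(360,138,44,48),tub=(202,185,58,54)))[n].items():
    r=cv2.matchTemplate(e[y-6:y+h+6,x-6:x+w+6],a[y:y+h,x:x+w],cv2.TM_CCOEFF_NORMED); _,v,_,l=cv2.minMaxLoc(r); print(n,nm,round(v,3),np.array(l)-6)
from cell import manip
print(manip.sign_off())
E
```

```text
side jar 0.997 [0 0]
side can 0.999 [0 0]
side tub 0.997 [0 0]
top jar 0.999 [0 0]
top can 0.999 [0 0]
top tub 0.999 [0 0]
the job is handed in; nothing more can be done
None
```

The logger is fully home against the end stop with the clip closed on it, and I handed the job in at about 15 s.

- **First press failed:** the fingertip landed on the inner side of the orange bar, not on its top. My attempt to slide it outward pushed sideways with up to about 33 N. The clip slackened onto the logger's front edge partway in, at an estimated angle of 0.03 to 0.2 rad.
- **Second press:** I backed off, lifted clear and pressed again on the top of the bar, which opened the clip to about 0.34 rad. I then pushed the logger along until the push force rose to 15 N, with the pushing finger at x ≈ -9.7 mm (home is -10). I drew that finger back with the clip still held open, then let the clip close.

**Last checks:**
- **Logger:** it measures x = -11.5 to +59.9 mm on the dock, within about 1.5 mm of fully home (-10 to +60).
- **Clip:** its lip looks to be resting on the logger. I judged that by eye and did not measure the final clip angle.
- **Jar, can and tub:** none shifted by even a pixel in either camera view. An earlier brightness comparison did show differences, but I put those down to lighting and shadow.
- **Arm:** it is well clear and reads about zero force.

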